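Fetch the stain from behind

ROBOT

A 6-joint arm with a two-finger parallel gripper is mounted at the origin on a cart in front of the work surface, level with it; the furniture and walls round the work are solid. World frame = base frame: x ahead of the robot, y to its left, z up, the work surface at z = 0. Lengths are in mm, angles in rad, forces in N, time in s.
With the tool pointing down it reaches from about 350 to 875 mm from the base axis. Payload 4.2 kg.
Tool frame: the origin (TCP) lies midway between the tips of the shut fingers; the grasp point (between the pads) lies 19 mm behind it; z points along the fingers, y is the direction in which the jaws open and shut (so a half turn about z gives the same grasp; the last joint's range is limited). The gripper opens to 85 mm and grips with 20 to 120 N. Pads are 22 mm wide; open, the fingers measure 114 mm over their backs; the gripper's body (76 mm by 85 mm) begins 54 mm behind the grasp point. The pads swing forward as they close: fully open they stand 13 mm farther back than shut.
Start: joints at [1.378, 0.385, 0.008, 0, -1.194, -0.259], TCP at [272.832, 562.283, 231.312] pointing down, gripper open.
Joint ranges: [-3.14, 3.14], [-1.21, 2.06], [-1.07, 1.41], [-3.16, 2.05], [-2.99, -0.16], [-3.1, 3.1]. Speed limits (rad/s): [2.79, 2.79, 3.14, 3.14, 3.14, 3.14].

INTERFACE

Orientations are given as a unit quaternion [x, y, z, w].
In Python, from bench import read_state, get_image, job_done, search_frame, regions_of gives the robot as it stands.
- The arm moves only by the tool servo_tool, never from a script. Its arguments are lists of equal length, an entry for each row: "turn": the turn, a rotation vector about the world's x, y, z in rad, a list of three; "dp": the shift along the world's x, y, z in m, a list of three; "fingers": the finger opening in m, from 0 to 0.0854. In form: {"turn": [[rx, ry, rz], ...], "dp": [[tx, ty, tz], ...], "fingers": [fingers, ...]}. A call has exactly 5 rows; each row shifts and turns the pose as measured when the row begins; what a row does not reach is not made up. A row lasts 1/8 s, in which the tool goes at most 62.5 mm and 10.7 degrees, less where a joint would pass 70% of its speed; a pose out of reach is approached as far as the arm can. A call is refused whole if a number of a shift passes 0.0625 or a number of a turn 0.188, either way. A call with a gripper value outside its range is refused whole. The fingers move at their own pace and stop on an object; the grip force is fixed at half the most. Time passes only in rows, so rows that do not move let the fingers close, or fill a call up. It gives the time, the measured TCP pose, the force and the opening at its end, in the units of the state.
- read_state(): the state, without advancing time (a new reading comes with each control period).
- get_image(name): name is "scene" or "top" or "wrist"; returns a dict with "img" (480x640x3 uint8, red, green, blue), "vfov" (degrees; the focal length in pixels is half the picture's height over the tangent of half this angle, whatever the lens; pixels are square), "cx", "cy" (the principal point, pixels), "world_from_camera" (4x4, takes a point from camera to world coordinates); the wrist camera has in their place "mount" (4x4, takes a point from camera to tool coordinates, whose origin is the TCP and whose axes are the flange's). Camera axes: x right, y down, z forward; pixel columns grow to the right and rows downward; lengths in mm; the calibration is good to about 2 mm. The wrist camera is an equidistant fisheye: a pixel r from the principal point sees the ray r / f radians off the axis. A picture is of the moment at which its call begins: read the wrist's pose just before it. There is no depth.
- job_done(): hands the job in, once; it reports no verdict.
Trained networks look in the newest picture that a camera, given by its name, has taken for a name from the list of things; names that differ only in an ending like _2 or _b are one class to them, and where a whole thing is asked for, a point or a joint stands for the part that bears it (a point fixed in the world has none). Each returns a list of dicts, best first, with "score" (0 to 1); they miss things now and then, are a little off and sometimes report something else, mostly with a low value. They report only what shows in the picture. A call takes as long as a camera call. They do not tell look-alikes from the thing itself.
- search_frame(query, camera): "box" ([left, top, width, height] in pixels, round what is visible of it).
- regions_of(query, camera): "region" (480x640 bool, what is visible of it) and "box" ([left, top, width, height] in pixels, round what is visible of it).
The state is a dict: "clock": time; "joints": joint angles; "joint_vel": joint speeds; "joint_efforts": joint torques, N m; "position": TCP position; "ee_rot": TCP orientation; "contact_force": force on the tool from outside, world axes, zero at the start; "wrist_torque": the same for the moment, N m; "gripper_width": finger opening in mm.
Only numpy, scipy, OpenCV 4.12 (cv2) and the standard library are available. Lean on these libraries where they do the work, as an engineer would, in place of code of your own. Each camera call takes 0.05 s, during which the arm holds its last target. There are 200 camera calls.

TASK

On the grey reagent shelf the magenta-capped dropper bottle stands under the top board, hidden behind the green-capped one: first take the green-capped bottle out and stand it on the desk clear of the shelf, then bring out the magenta-capped bottle and stand it in the blue spill tray. Finally put the green-capped bottle back in the shelf, centred on the rear pad where the magenta-capped one had stood. Keep both bottles upright and set them down without dropping them, and leave the dark-capped bottle and the two small vials where they stand.

Things in the scene. Friction and masses are not known exactly. Their poses are not given: they have to be found in the camera images.
- shelf: grey reagent shelf, fixed, its open front turned to the robot's right, 160 deep (x) x 230 wide (y) x 178 mm high; origin at the centre of its underside, +x to its back, z up. Floor top at z = 8 mm; front lip at x = -80 to -76 mm, 14 mm high; side rails at y = +-113 mm, 30 mm high, open above; back panel x = 72 to 80 mm. Four flat black round pads 48 mm in diameter: front row x = -45, rear row x = 20, columns y = +-45 mm
- board_edge (a point): middle of the lower front edge of the shelf's top board (x = 10, z = 170 mm in the shelf). The board covers x = 10 to 80 mm over the full width, with a white foam tray 24 mm high fixed on it, so a tool pointing straight down cannot reach the rear row: tilt it 30 to 45 degrees, coming from the front
- rear_pad_left (a point): centre of the rear pad at the shelf's +y side, on the shelf floor; axes as the shelf's
- rear_pad_right (a point): centre of the rear pad at the shelf's -y side, on the shelf floor; axes as the shelf's
- magenta_bottle: closed plastic dropper bottle, round white body 33 mm in diameter up to 54 mm height, then a magenta cap 20 mm in diameter tapering up to 80 mm total height; 30 to 70 g, loose. Grasp it by the body. Origin at the centre of its underside, z up along the bottle. It starts on one of the two rear pads, under the top board
- green_bottle: closed plastic dropper bottle, round white body 33 mm in diameter up to 54 mm height, then a green cap 20 mm in diameter tapering up to 80 mm total height; 30 to 70 g, loose. Grasp it by the body. Origin at the centre of its underside, z up along the bottle. It starts on the front pad directly in front of the magenta-capped bottle, about 65 mm nearer the shelf's front
- dark_bottle: closed plastic dropper bottle, round white body 33 mm in diameter up to 54 mm height, then a dark grey cap 20 mm in diameter tapering up to 80 mm total height; 30 to 70 g, loose. Grasp it by the body. Origin at the centre of its underside, z up along the bottle. It starts on the other rear pad and must stay there
- spill_tray: shallow blue plastic spill tray, fixed on the desk, 110 x 110 mm outside, 14 mm high, walls 4 mm thick; origin at the centre of its underside. The desk between it and the front of the shelf is free, about 0.44 m ahead of the robot and 60 mm to its right
- spill_tray_in (a point): centre of the spill tray's inner floor, about 4 mm above the desk
- blue_vial: small glass vial with a blue cap, 14 mm in diameter, 42 mm high, standing loose on the desk left (+y) of the shelf, to be left alone; origin at the centre of its underside
- white_vial: small glass vial with a white cap, 14 mm in diameter, 42 mm high, standing loose on the desk right (-y) of the spill tray, to be left alone; origin at the centre of its underside
Mind the look-alikes: they are no part of the job. What is shaped like the green_bottle but red is not meant.

How it is judged:
By the outcome, as a careful person would: the job done as asked, in the order asked, and still so for the second after the job is handed in, with the robot touching nothing.
It also fails if it takes over 72 s, if anything falls off the work surface, if the arm or the gripper's body presses on something with over 40 N, if the wrist force passes 120 N, or if a joint passes its speed limit or range.

## Working session

There is one attempt and no reset: what is moved stays moved. The work goes in short steps, Python scripts to look and compute and a tool call to move; the robot and the scene stay as the last step left them, time stands still between calls to the robot, and variables do not carry over. Pictures are saved under pics/ and viewed, about 8 in all and at most 12, crops included, and the job is handed in when it is done.

Besides the shell and the picture viewer there is one more tool, called as name(argument=value, ...) on one line, values as JSON. servo_tool: Moves the arm, as the interface text tells. Its arguments: {"type":"object","properties":{"turn":{"type":"array","items":{"type":"array","items":{"type":"number"}}},"dp":{"type":"array","items":{"type":"array","items":{"type":"number"}}},"fingers":{"type":"array","items":{"type":"number"}}},"required":["turn","dp","fingers"]}

```bash
mkdir -p pics; ls; python3 - <<'E'
from bench import *
import cv2,numpy as np
s=read_state();print(s)
for n in("scene","top"):
    d=get_image(n);cv2.imwrite(f"pics/{n}0.png",d["img"][:,:,::-1]);print(n,d["vfov"],d["cx"],d["cy"],np.round(d["world_from_camera"],3).tolist())
    for q in["shelf","magenta_bottle","green_bottle","dark_bottle","spill_tray","spill_tray_in","board_edge","rear_pad_left","rear_pad_right","blue_vial","white_vial"]:
        print(q,[(round(r["score"],2),np.round(r["box"]).tolist()) for r in search_frame(q,n)[:4]])
E
```

```text
pics
{'clock': 0.0, 'joints': array([ 1.37761695e+00,  3.85574616e-01,  6.64753560e-03, -5.21900665e-04,
       -1.19398670e+00, -2.58587009e-01]), 'joint_vel': array([-0.00070323,  0.00075862,  0.00112766, -0.00153547,  0.00131097,
        0.00060052]), 'joint_efforts': array([-3.43730580e-04, -3.92288053e+01,  1.88403332e+01,  4.18606684e+00,
       -4.62789059e-03,  1.07316362e-05]), 'position': array([272.57860738, 561.79165876, 230.21577036]), 'ee_rot': array([ 9.74574540e-01, -2.24060901e-01, -2.07793150e-04,  1.06609246e-03]), 'contact_force': array([0.48693659, 0.53409728, 0.53064795]), 'wrist_torque': array([-0.0127444 ,  0.01769145,  0.00097067]), 'gripper_width': 85.15887564153536}
scene 45.90990178079118 320.2551030986548 237.1852165465566 [[0.976, -0.189, 0.108, 443.019], [-0.217, -0.862, 0.459, -576.927], [0.007, -0.471, -0.882, 1092.231], [0.0, 0.0, 0.0, 1.0]]
shelf [(0.83, [263.0, 76.0, 126.0, 154.0])]
magenta_bottle [(0.62, [332.0, 163.0, 18.0, 26.0])]
green_bottle [(0.76, [315.0, 179.0, 15.0, 24.0]), (0.55, [239.0, 217.0, 14.0, 22.0])]
dark_bottle [(0.81, [306.0, 13
[... 471 characters left out ...]
0.0, 1.0]]
shelf [(0.69, [371.0, 250.0, 56.0, 53.0]), (0.63, [174.0, 166.0, 123.0, 106.0])]
magenta_bottle [(0.7, [247.0, 202.0, 16.0, 17.0]), (0.56, [176.0, 165.0, 122.0, 108.0])]
green_bottle [(0.73, [260.0, 222.0, 12.0, 16.0]), (0.42, [277.0, 293.0, 12.0, 12.0])]
dark_bottle [(0.6, [218.0, 220.0, 13.0, 18.0])]
spill_tray [(0.85, [374.0, 248.0, 50.0, 53.0])]
spill_tray_in [(0.72, [376.0, 248.0, 50.0, 53.0]), (0.18, [218.0, 224.0, 9.0, 12.0])]
board_edge [(0.67, [172.0, 165.0, 122.0, 114.0])]
rear_pad_left [(0.85, [175.0, 161.0, 122.0, 114.0])]
rear_pad_right [(0.78, [171.0, 162.0, 123.0, 112.0]), (0.73, [217.0, 220.0, 11.0, 15.0])]
blue_vial []
white_vial [(0.45, [431.0, 259.0, 9.0, 8.0])]
```

```bash
python3 - <<'E'
import cv2
a=cv2.imread("pics/scene0.png")[60:410,200:460];b=cv2.imread("pics/top0.png")[130:330,140:470]
cv2.imwrite("pics/a.png",cv2.resize(a,None,fx=1.7,fy=1.7,interpolation=cv2.INTER_CUBIC))
cv2.imwrite("pics/b.png",cv2.resize(b,None,fx=2.4,fy=2.4,interpolation=cv2.INTER_CUBIC))
E
```

```text
(no output)
```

View pics/a.png

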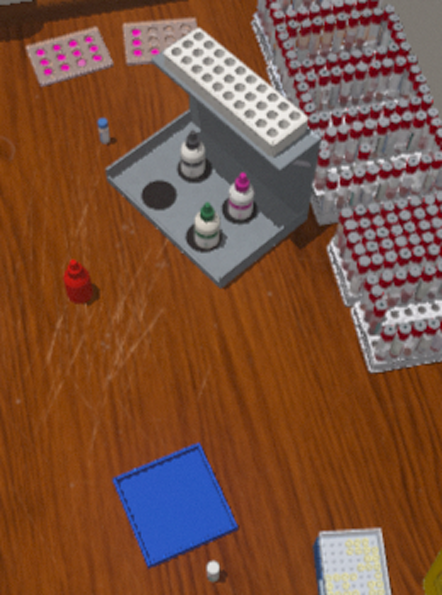

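View pics/b.png

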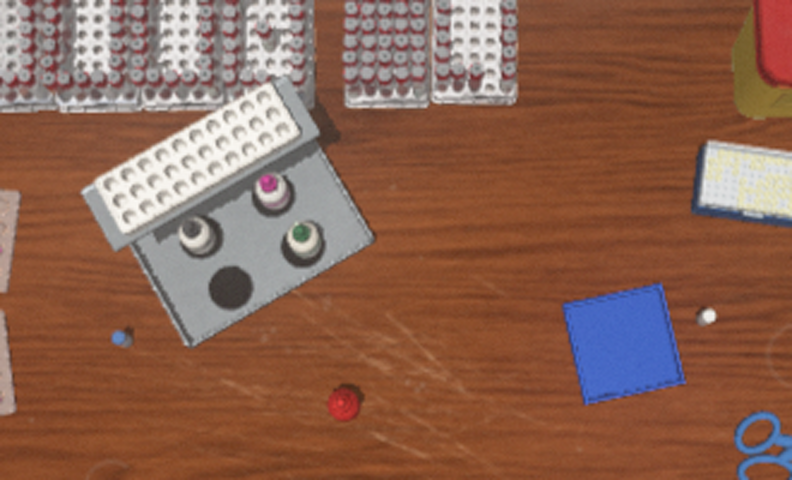

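Magenta is on the rear right pad with green in front of it, dark is rear left, and the red look-alike stands on the desk in front of the shelf. Next I'll localise them in metric terms.

```bash
cat > h.py <<'E'
import numpy as np,cv2
from bench import *
from scipy.spatial.transform import Rotation as R
from scipy.optimize import least_squares
def cam(d):
    f=240/np.tan(np.radians(d["vfov"]/2));return f,d["cx"],d["cy"],np.array(d["world_from_camera"])
def ray(d,uv):
    f,cx,cy,T=cam(d);v=T[:3,:3]@np.array([(uv[0]-cx)/f,(uv[1]-cy)/f,1]);return T[:3,3],v/np.linalg.norm(v)
def onz(d,uv,z):
    o,v=ray(d,uv);return o+v*(z-o[2])/v[2]
def proj(d,P):
    f,cx,cy,T=cam(d);p=(np.atleast_2d(P)-T[:3,3])@T[:3,:3];return p[:,:2]/p[:,2:]*f+[cx,cy]
def tri(rs):
    A=sum(np.eye(3)-np.outer(v,v) for o,v in rs);b=sum((np.eye(3)-np.outer(v,v))@o for o,v in rs);return np.linalg.solve(A,b)
def blobs(img,name,roi):
    h=cv2.cvtColor(img,cv2.COLOR_RGB2HSV).astype(int);H,S,V=h[...,0],h[...,1],h[...,2]
    m={"magenta":(H>140)&(H<165)&(S>110),"green":(H>50)&(H<95)&(S>80),"blue":(H>100)&(H<128)&(S>150),"black":V<50,"red":((H<4)|(H>174))&(S>190)}[name]
    k=np.zeros_like(m);x,y,w,hh=roi;k[y:y+hh,x:x+w]=1;m=(m&k).astype(np.uint8)
    n,l,st,c=cv2.connectedComponentsWithStats(m);i=1+np.argsort(-st[1:,4])[:1]
    return (c[i[0]],st[i[0]],l==i[0]) if n>1 else None
E
python3 - <<'E'
from h import *
S=get_image("scene");T=get_image("top")
roi={"scene":(255,100,140,140),"top":(190,180,120,110)}
for n in("magenta","green","black"):
    a=blobs(S["img"],n,roi["scene"]);b=blobs(T["img"],n,roi["top"])
    print(n,a[0],a[1],b[0],b[1]);rs=[ray(S,a[0]),ray(T,b[0])];P=tri(rs)
    print("  tri",P.round(1),[round(float(np.linalg.norm(np.cross(v,P-o))),1) for o,v in rs], onz(S,a[0],8).round(1),onz(T,b[0],8).round(1))
a=blobs(S["img"],"blue",(250,300,100,100));b=blobs(T["img"],"blue",(360,235,80,75))
for d,x in((S,a),(T,b)):
    r=cv2.minAreaRect(np.argwhere(x[2])[:,::-1].astype(np.float32));print("tray",onz(d,x[0],7).round(1),[onz(d,p,14).round(0)[:2].tolist() for p in cv2.boxPoints(r)])
# clicked points: shelf corners top view
for d,pts in((T,[(192,345),(373,238)]),):
    for p in pts: print("corner",onz(d,(p[0]/2.4+140,p[1]/2.4+130),14).round(1))
for p in [(108,168),(223,285),(308,221)]: print("corner S",onz(S,(p[0]/1.7+200,p[1]/1.7+60),14).round(1))
c=lambda p:(p[0]/2.4+140,p[1]/2.4+130); e=lambda p:(p[0]/1.7+200,p[1]/1.7+60)
for n,s,t in(("dark cap",(192,138),(193,228)),("bluevial",(103,125),(121,338)),("whitevial",(213,568),(708,315)),("red",(74,268),(343,402)),("boardcornerR",(317,140),(320,135)),("boardcornerL",(157,56),(116,248))):
    rs=[ray(S,e(s)),ray(T,c(t))];P=tri(rs);print(n,P.round(1),[round(float(np.linalg.norm(np.cross(v,P-o))),1) for o,v in rs])
E
```

```text
magenta [341.97183099 166.94366197] [338 161   9  12  71] [251.19354839 206.        ] [249 203   6   7  31]
  tri [651.5 116.4  67.1] [2.2, 2.2] [665.8 156.8   8. ] [662.1 123.3   8. ]
green [321.33333333 184.4       ] [318 179   8  11  60] [264.33333333 225.33333333] [264 225   2   2   3]
  tri [599.8  83.3  64.8] [0.0, 0.0] [608.4 119.8   8. ] [610.1  88.7   8. ]Traceback (most recent call last):
  File "<stdin>", line 6, in <module>
TypeError: 'NoneType' object is not subscriptable
```

```bash
sed -i 's/"black":V<50/"black":(V<62)\&(S<120)/; s/(H>50)&(H<95)&(S>80)/(H>45)\&(H<95)\&(S>50)/' h.py; python3 - <<'E'
from h import *
S=get_image("scene");T=get_image("top")
ra=(270,150,50,40);rb=(215,235,45,32)
print(S["img"][174,293],T["img"][250,236])
for n,ra,rb in(("magenta",(255,100,140,140),(190,180,120,110)),("green",(305,170,40,30),(255,217,25,20)),("black",(270,160,45,30),(220,238,35,28))):
    a=blobs(S["img"],n,ra);b=blobs(T["img"],n,rb)
    for d,x in((S,a),(T,b)):
        if x: print(n,x[0].round(1),x[1],[onz(d,x[0],z).round(1)[:2] for z in(8,76)])
a=blobs(S["img"],"blue",(250,300,100,100));b=blobs(T["img"],"blue",(360,235,80,75))
for d,x in((S,a),(T,b)):
    r=cv2.minAreaRect(np.argwhere(x[2])[:,::-1].astype(np.float32));print("tray",onz(d,x[0],7).round(1),[onz(d,p,14).round(0)[:2].tolist() for p in cv2.boxPoints(r)])
c=lambda p:(p[0]/2.4+140,p[1]/2.4+130); e=lambda p:(p[0]/1.7+200,p[1]/1.7+60)
for p in[(192,345),(373,238)]: print("corner T",onz(T,c(p),14).round(1))
for p in [(108,168),(223,285),(308,221)]: print("corner S",onz(S,e(p),14).round(1))
for n,s,t in(("dark cap",(192,138),(193,228)),("bluevial",(103,125),(121,338)),("whitevial",(213,568),(708,315)),("red",(74,268),(343,402)),("boardcornerR",(317,140),(320,135)),("boardcornerL",(157,56),(116,248))):
    rs=[ray(S,e(s)),ray(T,c(t))];P=tri(rs);print(n,P.round(1),[round(float(np.linalg.norm(np.cross(v,P-o))),1) for o,v in rs])
E
```

```text
[51 48 47] [66 59 56]
magenta [342.  166.9] [338 161   9  12  70] [array([665.9, 156.8]), array([652. , 110.8])]
magenta [251.3 205.9] [249 203   6   7  33] [array([662.3, 123. ]), array([647.6, 115. ])]
green [321.4 184.4] [318 179   8  11  67] [array([608.4, 119.8]), array([598.1,  76.1])]
green [265.  226.7] [262 224   7   6  32] [array([606.6,  86.9]), array([594.4,  80.6])]
black [293.1 174.3] [284 167  19  16 244] [array([550.8, 160.7]), array([544.1, 114.4])]
tray [ 484.7 -262.6    7. ] [[419.0, -219.0], [531.0, -197.0], [549.0, -307.0], [442.0, -327.0]]
tray [ 482.  -259.5    7. ] [[523.0, -196.0], [545.0, -302.0], [440.0, -321.0], [418.0, -216.0]]
corner T [484.2 201.3  14. ]
corner T [598.    7.4  14. ]
corner S [491.5 213.9  14. ]
corner S [603.9   1.7  14. ]
corner S [736.3  72.4  14. ]
dark cap [602.2 191.6  76.7] [2.5, 2.5]
bluevial [493.6 273.5  31.8] [2.9, 2.9]
whitevial [ 509.2 -348.8   32.1] [1.6, 1.6]
red [420.6  37.3  63.6] [2.0, 2.0]
boardcornerR [688.9  46.  224. ] [27.8, 27.8]
boardcornerL [567.8 248.3 177.6] [5.2, 5.2]
```

servo_tool(turn=[[0,0,-0.18],[0,0,-0.18],[0,0,-0.18],[0,0,-0.18],[0,0,-0.18]], dp=[[0.014,-0.04,0],[0.014,-0.04,0],[0.014,-0.04,0],[0.014,-0.04,0],[0.014,-0.04,0]], fingers=[0.085,0.085,0.085,0.085,0.085])

```text
clock: 2.02
position: [343.5, 359.1, 230.6]
ee_rot: [0.772, -0.635, 0.0, -0.0]
contact_force: [0.2, -0.9, -0.0]
gripper_width: 85.0
```

servo_tool(turn=[[0,0,-0.18],[0,0,-0.18],[0,0,-0.18],[0,0,-0.18],[0,0,-0.18]], dp=[[0.014,-0.04,0],[0.014,-0.04,0],[0.014,-0.04,0],[0.014,-0.04,0],[0.014,-0.04,0]], fingers=[0.085,0.085,0.085,0.085,0.085])

```text
clock: 2.65
position: [415.0, 152.5, 232.2]
ee_rot: [-0.406, 0.914, -0.0, 0.002]
contact_force: [0.4, 0.2, -0.3]
gripper_width: 84.9
```

```bash
python3 -c "
from h import *
s=read_state();print(s['clock'],s['joints'].round(2),s['position'],R.from_quat(s['ee_rot']).as_matrix().round(2).tolist())"
```

```text
2.65 [ 0.72  0.06 -0.42  0.   -1.09 -1.46] [415.0238212  152.4927473  232.18936405] [[-0.67, -0.74, 0.0], [-0.74, 0.67, 0.0], [-0.0, -0.0, -1.0]]
```

servo_tool(turn=[[0,0,-0.16],[0,0,-0.16],[0.07,-0.121,0],[0.07,-0.121,0],[0.07,-0.121,0]], dp=[[0.01,-0.03,0],[0.01,-0.03,0],[0.01,-0.03,0],[0.01,-0.03,0],[0.01,-0.02,0]], fingers=[0.085,0.085,0.085,0.085,0.085])

```text
clock: 3.28
position: [468.3, 7.6, 233.9]
ee_rot: [-0.243, 0.945, 0.056, 0.211]
contact_force: [1.1, -0.7, -0.3]
gripper_width: 84.8
```

servo_tool(turn=[[0.07,-0.121,0],[0.07,-0.121,0],[0,0,0],[0,0,0],[0,0,0]], dp=[[0,0,0],[0,0,0],[0,0,0],[0,0,0],[0,0,0]], fingers=[0.085,0.085,0.085,0.085,0.085])

```text
clock: 3.9
position: [467.8, 4.8, 235.4]
ee_rot: [-0.232, 0.907, 0.09, 0.339]
contact_force: [-0.4, 0.2, 0.2]
gripper_width: 85.1
```

```bash
cat >> h.py <<'E'
def wrist():
    s=read_state();d=get_image("wrist");M=np.eye(4);M[:3,:3]=R.from_quat(s["ee_rot"]).as_matrix();M[:3,3]=s["position"]
    d["W"]=M@np.array(d["mount"]);d["s"]=s;return d
def wray(d,uv):
    f=240/np.tan(np.radians(d["vfov"]/2));q=np.array([uv[0]-d["cx"],uv[1]-d["cy"]]);r=np.linalg.norm(q);a=r/f
    v=d["W"][:3,:3]@np.r_[q/max(r,1e-9)*np.sin(a),np.cos(a)];return d["W"][:3,3],v
def wonz(d,uv,z):
    o,v=wray(d,uv);return o+v*(z-o[2])/v[2]
def wproj(d,P):
    f=240/np.tan(np.radians(d["vfov"]/2));p=(np.atleast_2d(P)-d["W"][:3,3])@d["W"][:3,:3];n=np.linalg.norm(p[:,:2],axis=1)
    return p[:,:2]/n[:,None]*(np.arctan2(n,p[:,2])*f)[:,None]+[d["cx"],d["cy"]]
E
python3 - <<'E'
from h import *
d=wrist();s=d["s"];print(s['clock'],s['joints'].round(2),s['position'],R.from_quat(s['ee_rot']).as_matrix().round(3).tolist());print(d["vfov"],d["cx"],d["cy"],np.round(d["mount"],3).tolist(),d["W"][:3,3])
cv2.imwrite("pics/w1.png",d["img"][:,:,::-1])
for q in("magenta_bottle","green_bottle","dark_bottle","rear_pad_left","rear_pad_right","shelf"):
    print(q,[(round(r["score"],2),np.round(r["box"]).tolist()) for r in search_frame(q,"wrist")[:3]])
E
```

```text
3.9 [ 0.17 -0.11 -0.58 -0.51 -0.46 -0.85] [467.78286456   4.78122208 235.37668223] [[-0.663, -0.481, 0.573], [-0.359, 0.877, 0.321], [-0.657, 0.007, -0.754]]
65.70646984690485 318.8664785469066 241.60104345188816 [[0.0, -0.957, -0.29, 73.76], [1.0, 0.0, 0.0, 0.774], [-0.0, -0.29, 0.957, -144.705], [0.0, 0.0, 0.0, 1.0]] [335.53821264 -67.41239934 296.04103157]
magenta_bottle [(0.64, [309.0, 203.0, 30.0, 60.0])]
green_bottle [(0.8, [308.0, 159.0, 29.0, 69.0]), (0.7, [360.0, 2.0, 52.0, 71.0]), (0.48, [256.0, 140.0, 219.0, 231.0])]
dark_bottle [(0.81, [384.0, 197.0, 31.0, 61.0]), (0.57, [312.0, 206.0, 27.0, 56.0])]
rear_pad_left [(0.75, [258.0, 141.0, 218.0, 232.0])]
rear_pad_right [(0.63, [261.0, 137.0, 219.0, 234.0])]
shelf [(0.57, [255.0, 138.0, 220.0, 233.0])]
```

View pics/w1.png

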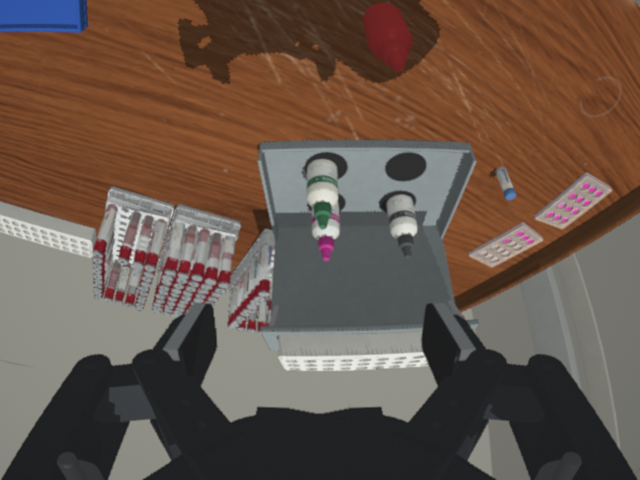

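```bash
python3 - <<'E'
from h import *
d=wrist();S=get_image("scene");T=get_image("top")
cv2.imwrite("pics/w1z.png",cv2.resize(d["img"][125:385,235:495,::-1],None,fx=2.3,fy=2.3,interpolation=cv2.INTER_CUBIC))
for n,roi in(("black",(380,148,50,35)),("magenta",(300,225,50,45)),("green",(300,195,50,40))):
    b=blobs(d["img"],n,roi)
    if b: print(n,b[0].round(1),b[1],[wonz(d,b[0],z).round(1)[:2] for z in(8,76)])
b=blobs(T["img"],"black",(220,238,35,28));print(b and (b[0],b[1],onz(T,b[0],8)))
# tips: bottle fit by triangulation of cap centroids in 2-3 views
for n,rw,rs,rt in(("magenta",(300,225,50,45),(255,100,140,140),(190,180,120,110)),("green",(300,195,50,40),(305,170,40,30),(255,217,25,20))):
    rays=[]
    for im,r,fn,dd in((d,rw,wray,d),(S,rs,ray,S),(T,rt,ray,T)):
        q=blobs(im["img"],n,r)
        if q:rays.append(fn(dd,q[0]))
    P=tri(rays);print(n,P.round(1),[round(float(np.linalg.norm(np.cross(v,P-o))),1) for o,v in rays])
E
```

```text
black [405.  166.7] [386 154  39  27 830] [array([550.8, 164.9]), array([499.8, 109.9])]
magenta [325.7 247. ] [318 237  16  24 272] [array([745.7, 172. ]), array([648.6, 115.4])]
green [322.1 213.5] [314 202  17  27 332] [array([674.6, 126.2]), array([594.3,  80.4])]
(array([242.        , 251.33333333]), array([241, 251,   3,   2,   3], dtype=int32), array([542.31900448, 146.2531141 ,   8.        ]))
magenta [650.5 115.   73.4] [1.9, 3.1, 2.4]
green [597.   80.6  72.4] [1.8, 2.6, 2.0]
```

View pics/w1z.png

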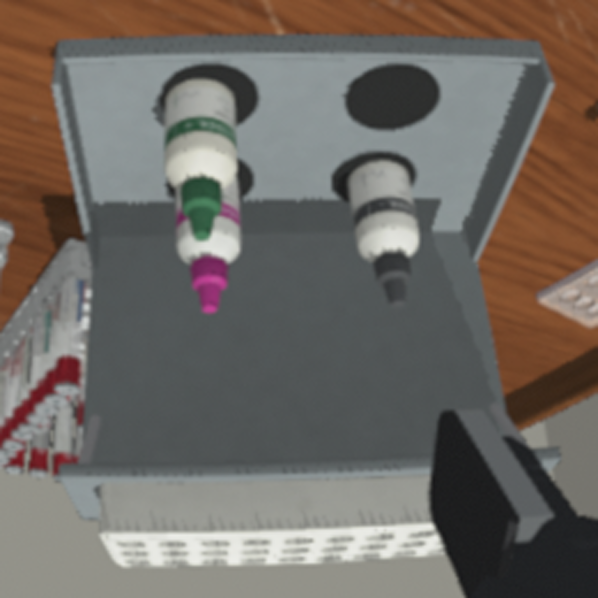

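```bash
python3 - <<'E'
from h import *
d=wrist();S=get_image("scene");T=get_image("top")
c=lambda p:np.array([p[0]/2.3+235,p[1]/2.3+125])
def w(p,l):
    a=p[2];return np.array([p[0]+l[0]*np.cos(a)-l[1]*np.sin(a),p[1]+l[0]*np.sin(a)+l[1]*np.cos(a),l[2]])
obs=[("padW",d,(405,166.7),(-45,45,8)),("padS",S,(293.1,174.3),(-45,45,8)),("padT",T,(235.8,250),(-45,45,8)),
("cR",d,c((58,45)),(-80,-115,14)),("cL",d,c((545,45)),(-80,115,14)),("cRt",T,(295.4,229.2),(-80,-115,14)),("cLt",T,(220,273.75),(-80,115,14)),
("magW",d,c((209,312)),(20,-45,88)),("darkW",d,c((397,303)),(20,45,88)),("grW",d,c((203,238)),(-45,-45,88))]
def res(p,o=obs):
    r=[]
    for n,dd,uv,l in o:
        q=(wproj if "W" in dd else proj)(dd,w(p,l))[0]; k=1. if dd is d else 1.3
        r.append((q-uv)*k)
    return np.concatenate(r)
s=least_squares(res,[610,142,.52],loss="soft_l1");p=s.x;print(p,np.degrees(p[2]))
for (n,*_),r in zip(obs,res(p).reshape(-1,2)): print(n,r.round(1))
for l in[(20,-45,8),(20,45,8),(-45,-45,8)]:print(w(p,l).round(1))
# bottles individually from wrist tip at z 88
for n,u in(("mag",(209,312)),("dark",(397,303)),("green",(203,238))):print(n,wonz(d,c(u),88).round(1))
im=d["img"][:,:,::-1].copy()
for l in[(20,-45,8),(20,45,8),(-45,-45,8),(-45,45,8)]:
    for t in np.linspace(0,6.28,60):
        q=wproj(d,w(p,(l[0]+24*np.cos(t),l[1]+24*np.sin(t),8)))[0];im[int(round(q[1])),int(round(q[0]))]=(0,255,255)
for t in np.linspace(-115,115,200):
    for x,z in((-80,14),(10,170),(72,8),(10,178)):
        q=wproj(d,w(p,(x,t,z)))[0];im[int(round(q[1])),int(round(q[0]))]=(0,255,0)
cv2.imwrite("pics/ov.png",cv2.resize(im[125:385,235:495],None,fx=2.3,fy=2.3,interpolation=cv2.INTER_NEAREST))
E
```

```text
[6.10468366e+02 1.46373609e+02 5.28767082e-01] 30.296122157146577
padW [-0.4 -1.7]
padS [-1.3 -0.6]
padT [-0.1 -1.4]
cR [-2.9  4.5]
cL [-0.3  3.6]
cRt [ 0.3 -0.8]
cLt [-2.1  0.4]
magW [ 1.1 -3.4]
darkW [-2.3 -1.3]
grW [ 3.1 -3.9]
[650.4 117.6   8. ]
[605.  195.3   8. ]
[594.3  84.8   8. ]
mag [657.9 120.4  88. ]
dark [606.2 199.9  88. ]
green [601.7  85.4  88. ]
```

View pics/ov.png

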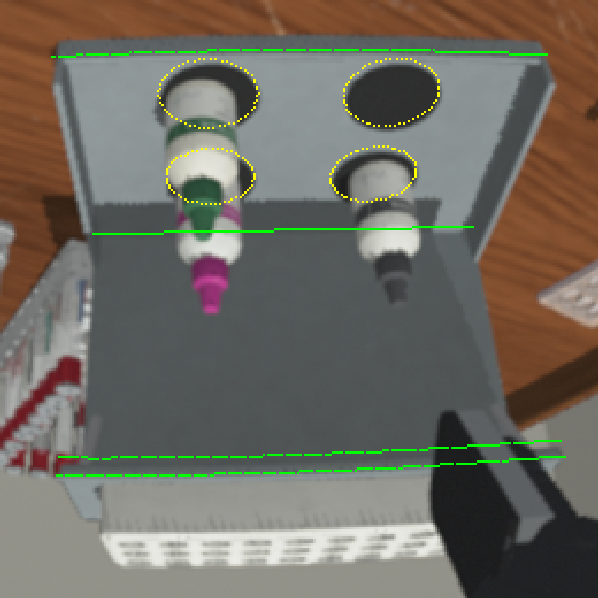

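servo_tool(turn=[[0,0,0],[0,0,0],[0,0,0],[0,0,0],[0,0,0.01]], dp=[[0.02,0.012,-0.035],[0.02,0.012,-0.035],[0.021,0.013,-0.036],[0,0,0],[0,0,0]], fingers=[0.085,0.085,0.085,0.085,0.085])

```text
clock: 5.18
position: [531.0, 41.9, 128.4]
ee_rot: [-0.236, 0.905, 0.091, 0.341]
contact_force: [-0.0, -0.6, 0.1]
gripper_width: 85.0
```

```bash
python3 - <<'E'
from h import *
d=wrist();s=d["s"];print(s['position'],R.from_quat(s['ee_rot']).as_matrix().round(3).tolist())
M=R.from_quat(s['ee_rot']).as_matrix()
for q in("magenta_bottle","green_bottle"):
  for r in regions_of(q,"wrist")[:2]:
    print(q,round(r["score"],2),np.round(r["box"]).tolist())
for n in("green","magenta"):
    b=blobs(d["img"],n,(250,150,150,200));
    if b:print(n,b[0].round(1),b[1],wonz(d,b[0],74).round(1))
cv2.imwrite("pics/w2.png",d["img"][:,:,::-1])
E
```

```text
[530.99469771  41.94545608 128.41723359] [[-0.656, -0.489, 0.575], [-0.365, 0.872, 0.326], [-0.661, 0.004, -0.751]]
magenta_bottle 0.64 [305.0, 257.0, 37.0, 70.0]
green_bottle 0.88 [401.0, 0.0, 88.0, 59.0]
green_bottle 0.81 [297.0, 189.0, 48.0, 112.0]
green [321.  275.1] [309 258  25  41 762] [597.1  82.   74. ]
magenta [325.4 310.5] [315 296  21  33 481] [654.  118.6  74. ]
```

View pics/w2.png

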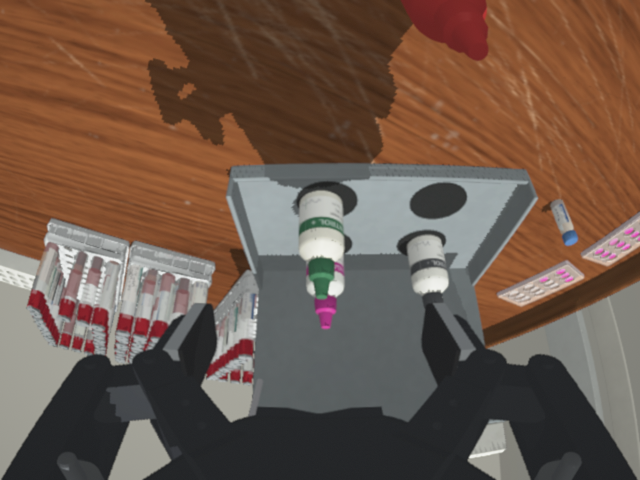

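servo_tool(turn=[[0,0,0],[0,0,0],[0,0,0],[0,0,0],[0,0,0]], dp=[[0.024,0.014,-0.032],[0.024,0.014,-0.032],[0.02,0.012,-0.026],[0.01,0.006,-0.014],[0,0,0]], fingers=[0.07,0.07,0.07,0.07,0.06])

```text
clock: 5.95
position: [612.6, 88.9, 32.1]
ee_rot: [-0.237, 0.902, 0.089, 0.35]
contact_force: [-0.1, 0.2, 0.1]
gripper_width: 60.0
```

```bash
python3 - <<'E'
from h import *
d=wrist();s=d["s"];print(s['position'],s['contact_force'],s['gripper_width'],np.round((R.from_quat(s['ee_rot']).as_matrix().T@(np.array([597,81.5,40])-s['position'])),1))
S=get_image("scene");q=blobs(S["img"],"green",(305,170,40,30));print(q and (q[0],q[1]))
E
```

```text
[612.5559012   88.90758897  32.0976071 ] [-0.06241611  0.1926333   0.09264831] 59.98407244749732 [  7.4   1.1 -17.4]
(array([321.36231884, 184.47826087]), array([318, 179,   8,  11,  69], dtype=int32))
```

servo_tool(turn=[[0,0,0],[0,0,0],[0,0,0],[0,0,0],[0,0,0]], dp=[[-0.003,0,-0.007],[0,0,0],[0,0,0],[0,0,0],[0,0,0]], fingers=[0.045,0.03,0.02,0.02,0.02])

```text
clock: 6.68
position: [609.2, 88.8, 32.0]
ee_rot: [-0.239, 0.9, 0.088, 0.354]
contact_force: [-0.0, 0.2, -0.0]
gripper_width: 31.2
```

servo_tool(turn=[[0,0,0],[0,0,0],[0,0,0],[0,0,0],[0,0,0]], dp=[[0,0,0.01],[0,0,0.015],[0,0,0.02],[0,0,0.02],[0,0,0]], fingers=[0.02,0.02,0.02,0.02,0.02])

```text
clock: 7.3
position: [608.7, 88.9, 98.2]
ee_rot: [-0.239, 0.9, 0.088, 0.353]
contact_force: [0.1, -0.2, -0.7]
gripper_width: 31.1
```

```bash
python3 - <<'E'
from h import *
d=wrist();s=d["s"];print(s['clock'],s['position'],s['contact_force'],s['gripper_width'])
cv2.imwrite("pics/w3.png",d["img"][:,:,::-1])
E
```

```text
7.3 [608.74432215  88.90310273  98.16145748] [ 0.10031199 -0.24720924 -0.70443581] 31.055981771315455
```

View pics/w3.png

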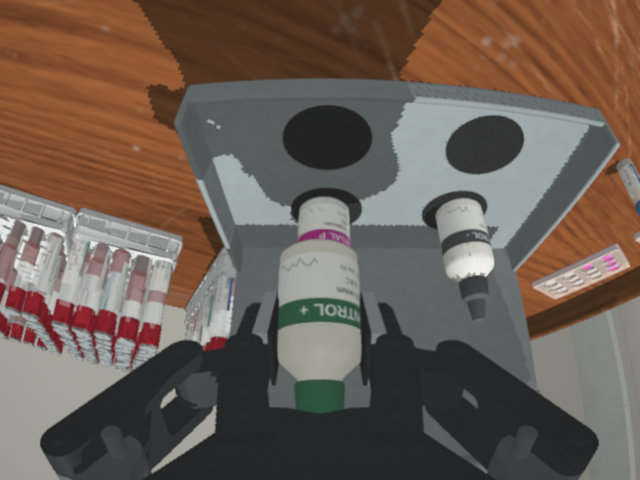

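```bash
python3 - <<'E'
from h import *
s=read_state();print(s['joints'].round(3),R.from_quat(s['ee_rot']).as_matrix().round(3).tolist())
E
```

```text
[ 0.184  0.344 -0.367 -0.99  -0.258 -0.345] [[-0.639, -0.491, 0.592], [-0.367, 0.871, 0.327], [-0.676, -0.008, -0.736]]
```

```bash
cat > k.py <<'E'
from h import *
from itertools import product
D=[([1.37761695,.38557,.0066475,-.00052,-1.193987,-.258587],[272.58,561.79,230.2],[.97457,-.22406,-.0002,.00107]),
([.72,.06,-.42,0,-1.09,-1.46],[415,152.5,232.2],[-.406,.914,0,.002]),
([.17,-.11,-.58,-.51,-.46,-.85],[467.8,4.8,235.4],[-.232,.907,.09,.339]),
([.184,.344,-.367,-.99,-.258,-.345],[608.7,88.9,98.2],[-.239,.9,.088,.353])]
Ra=lambda a,t:R.from_rotvec(np.array(a)*t)
def fk(q,P,s4,s5,s6):
    a0,d,h,e1,L1,L2,e2,Lt,lx=P
    Z=Ra([0,0,1],q[0]);A=Ra([0,1,0],q[1]);F=Ra([0,1,0],q[1]-q[2])
    W=Ra([1,0,0],s4*q[3])*Ra([0,1,0],s5*q[4]);O=Z*F*W*Ra([1,0,0],s6*q[5])
    p=np.array([a0,d,h])+A.apply([e1,0,L1])+F.apply([L2,0,e2])+(F*W).apply([Lt,0,0])
    return Z.apply(p),O
E
python3 - <<'E'
from k import *
s=read_state();D.append((s['joints'],s['position'],s['ee_rot']))
best=[]
for s4,s5,s6 in product((1,-1),(1,-1),(1,-1)):
    Os=[fk(q,[0]*9,s4,s5,s6)[1] for q,p,o in D]
    C=[(O.inv()*R.from_quat(o)) for O,(q,p,o) in zip(Os,D)]
    sp=max((C[0].inv()*c).magnitude() for c in C)
    f=lambda P:np.concatenate([np.r_[(fk(q,P,s4,s5,s6)[0]-p)] for q,p,o in D]+[(np.array(P)-[0,-159,300,0,400,400,0,200,0])*.02])
    r=least_squares(f,[0,-159,300,0,400,400,0,200,0]);best.append((sp,s4,s5,s6,r.cost,r.x.round(0).tolist(),C[0].as_quat().round(3).tolist()))
for b in sorted(best)[:3]:print(b)
E
```

```text
(0.007806068058004356, -1, -1, -1, np.float64(4396.295558149412), [-279.0, -123.0, 294.0, -37.0, 556.0, 780.0, -31.0, 268.0, 0.0], [0.5, -0.5, 0.5, -0.5])
(1.876959410054443, -1, 1, 1, np.float64(12011.01735631584), [-205.0, -100.0, -299.0, -24.0, 350.0, 594.0, 530.0, -92.0, 0.0], [0.596, -0.69, -0.334, 0.24])
(1.9785038332378337, 1, -1, -1, np.float64(13041.965444070333), [-4.0, -86.0, -255.0, 22.0, 399.0, 340.0, 292.0, 17.0, 0.0], [0.5, -0.5, 0.5, -0.5])
```

```bash
cat >> k.py <<'E'
def fk2(q,P):
    a0,d,h,e1,L1,L2,e2,Lt,wy,wz,ty,tz=P
    Z=Ra([0,0,1],q[0]);A=Ra([0,1,0],q[1]);F=Ra([0,1,0],q[1]-q[2]);X=F*Ra([1,0,0],-q[3]);W=X*Ra([0,1,0],-q[4])
    O=Z*W*Ra([1,0,0],-q[5])*R.from_quat([.5,-.5,.5,-.5])
    return Z.apply(np.array([a0,d,h])+A.apply([e1,0,L1])+F.apply([L2,0,e2])+X.apply([0,wy,wz])+W.apply([Lt,ty,tz])),O
def fit(D):
    p0=np.array([0,0,300,0,400,400,0,200,-159,0,0,0.])
    f=lambda P:np.concatenate([fk2(q,P)[0]-p for q,p,o in D]+[(P-p0)*.01])
    return least_squares(f,p0)
E
python3 - <<'E'
from k import *
s=read_state();D[3]=(s['joints'],s['position'],s['ee_rot'])
r=fit(D);print(r.x.round(0),r.cost)
for q,p,o in D:print((fk2(q,r.x)[0]-p).round(1))
E
```

```text
[ -12.  -35.  163.   14.  547.  457.   -2.  259. -142.   -5.   17.  -24.] 2.6577657811246422
[-0.4  0.1 -0. ]
[ 0.3 -0.3  0. ]
[ 0.   0.1 -0. ]
[-0. -0.  0.]
```

```bash
cat >> k.py <<'E'
def Rt(t,h):
    t,h=np.radians([t,h]);z=np.array([np.sin(t)*np.cos(h),np.sin(t)*np.sin(h),-np.cos(t)]);y=np.array([-np.sin(h),np.cos(h),0])
    return R.from_matrix(np.c_[np.cross(y,z),y,z])
def ik(P,p,O,q0):
    f=lambda q:np.r_[(fk2(q,P)[0]-p)/200,(fk2(q,P)[1]*O.inv()).as_rotvec()]
    r=least_squares(f,q0);return r.x,r.cost
E
python3 - <<'E'
from k import *
s=read_state();D[3]=(s['joints'],s['position'],s['ee_rot']);P=fit(D).x
q=s['joints']
for name,b in(("green",(597,81.5,40)),("mag",(651.5,117,40)),("magup",(651.5,117,70)),("desk",(470,-80,32)),("tray",(483,-261,36)),("trayhi",(483,-261,100))):
  for t,h in((30,30),(35,30),(40,30),(30,40),(35,20),(30,20),(30,0),(20,-10)):
    if t<30 and 'tray' not in name and name!="desk":continue
    O=Rt(t,h);p=np.array(b)+O.apply([0,0,21]);x,c=ik(P,p,O,q);print(name,t,h,x.round(2),round(c,5))
E
```

```text
green 30 30 [ 0.31  0.47 -0.39 -0.5  -0.22 -0.9 ] 0.0
green 35 30 [ 0.23  0.47 -0.36 -0.84 -0.22 -0.5 ] 0.0
green 40 30 [ 0.11  0.48 -0.35 -1.26 -0.27  0.  ] 0.0
green 30 40 [ 0.24  0.49 -0.32 -0.68 -0.36 -0.52] 0.0
green 35 20 [ 0.38  0.46 -0.5  -0.32  0.01 -1.27] 0.00011
green 30 20 [ 0.4   0.46 -0.55  0.04 -0.04 -1.66] 0.00034
green 30 0 [-0.02  0.48 -0.61  3.23 -0.04 -4.79] 1e-05
mag 30 30 [ 0.37  0.54 -0.29 -0.34 -0.24 -1.1 ] 0.0
mag 35 30 [ 0.32  0.53 -0.27 -0.62 -0.21 -0.79] 0.0
mag 40 30 [ 0.22  0.54 -0.24 -1.02 -0.22 -0.33] 0.0
mag 30 40 [ 0.3   0.55 -0.21 -0.56 -0.37 -0.69] 0.0
mag 35 20 [ 0.41  0.53 -0.41 -0.12 -0.02 -1.5 ] 0.00072
mag 30 20 [ 0.43  0.53 -0.47  0.25 -0.07 -1.89] 0.00034
mag 30 0 [ 0.11  0.54 -0.61  2.64 -0.11 -4.31] 0.0
magup 30 30 [ 0.37  0.49 -0.29 -0.28 -0.28 -1.18] 0.0
magup 35 30 [ 0.34  0.48 -0.28 -0.49 -0.23 -0.94] 0.0
magup 40 30 [ 0.26  0.48 -0.26 -0.84 -0.22 -0.54] 0.0
magup 30 40 [ 0.31  0.51 -0.21 -0.5  -0.41 -0.76] 0.0
magup 35 20 [ 0.42  0.47 -0.45  0.06 -0.04 -1.69] 0.00077
magup 30 20 [ 0.43  0.48 -0.5   0.41 -0.08 -2.06] 6e-05
magup 30 0 [
[... 636 characters left out ...]
 30 40 [-0.5   0.52 -0.27 -0.77 -0.73  0.21] 0.0
tray 35 20 [-0.54  0.48 -0.35 -1.01 -0.56  0.15] 0.0
tray 30 20 [-0.47  0.47 -0.36 -0.83 -0.52 -0.06] 0.0
tray 30 0 [-0.38  0.43 -0.45 -0.74 -0.28 -0.51] 0.0
tray 20 -10 [-0.21  0.43 -0.56 -0.05 -0.24 -1.49] 0.0
trayhi 30 30 [-0.47  0.39 -0.3  -0.7  -0.7  -0.07] 0.0
trayhi 35 30 [-0.53  0.4  -0.3  -0.84 -0.73  0.08] 0.0
trayhi 40 30 [-0.59  0.42 -0.29 -0.97 -0.77  0.23] 0.0
trayhi 30 40 [-0.48  0.42 -0.26 -0.69 -0.81  0.08] 0.0
trayhi 35 20 [-0.5   0.37 -0.34 -0.86 -0.61 -0.06] 0.0
trayhi 30 20 [-0.44  0.36 -0.35 -0.69 -0.59 -0.25] 0.0
trayhi 30 0 [-0.33  0.31 -0.46 -0.5  -0.34 -0.81] 0.0
trayhi 20 -10 [-0.21  0.32 -0.52 -0.03 -0.38 -1.51] 0.0
```

servo_tool(turn=[[0,0,0],[0,0,0],[0,0,0],[0,0,0],[0,0,0]], dp=[[-0.015,-0.02,0],[-0.03,-0.041,0],[-0.03,-0.041,0],[-0.03,-0.041,0],[-0.017,-0.024,0]], fingers=[0.02,0.02,0.02,0.02,0.02])

```text
clock: 7.98
position: [482.7, -80.1, 92.3]
ee_rot: [-0.238, 0.901, 0.091, 0.351]
contact_force: [0.7, -0.2, 0.7]
gripper_width: 30.8
```

servo_tool(turn=[[0,0,0],[0,0,0],[0,0,0],[0,0,0],[0,0,0]], dp=[[0,0,-0.02],[0,0,-0.02],[0,0,-0.015],[0,0,-0.01],[0,0,0]], fingers=[0.02,0.02,0.02,0.02,0.02])

```text
clock: 8.6
position: [481.4, -84.1, 21.9]
ee_rot: [-0.232, 0.903, 0.09, 0.351]
contact_force: [-0.0, -0.8, -0.6]
gripper_width: 31.1
```

```bash
python3 - <<'E'
from h import *
s=read_state();print(s['clock'],s['position'],s['contact_force'],s['gripper_width'],s['joints'].round(3),R.from_quat(s['ee_rot']).as_matrix().round(3).tolist())
E
```

```text
8.6 [481.36453147 -84.13216138  21.85378785] [-0.04808696 -0.76998612 -0.59246791] 31.115281259162252 [-0.444  0.426 -0.519 -1.367 -0.593  0.554] [[-0.647, -0.482, 0.591], [-0.356, 0.876, 0.325], [-0.675, 0.0, -0.738]]
```

servo_tool(turn=[[0,0,0],[0,0,0],[0,0,0],[0,0,0],[0,0,0]], dp=[[0,0,-0.002],[0,0,0],[0,0,0],[0,0,0],[0,0,0]], fingers=[0.02,0.02,0.02,0.02,0.02])

```text
clock: 9.22
position: [482.7, -84.2, 21.7]
ee_rot: [-0.232, 0.902, 0.09, 0.353]
contact_force: [0.7, -0.9, 0.0]
gripper_width: 30.9
```

```bash
python3 - <<'E'
from h import *
d=wrist();s=d["s"];print(s['position'],s['contact_force'])
S=get_image("scene")
p=proj(S,[470,-88,40])[0];x,y=map(int,p)
a=cv2.resize(S["img"][y-50:y+50,x-65:x+65,::-1],(520,400),interpolation=cv2.INTER_CUBIC)
b=cv2.resize(d["img"][:,120:520,::-1],(333,400));a=np.hstack([a[:,:460],b])
cv2.imwrite("pics/p1.png",a)
E
```

```text
[482.68555615 -84.17486769  21.7203601 ] [ 0.74347854 -0.87993202  0.02551251]
```

View pics/p1.png

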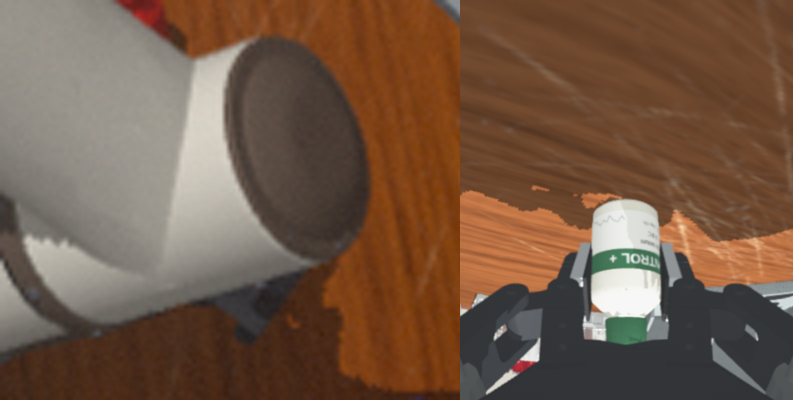

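```bash
python3 - <<'E'
from h import *
d=wrist();M=R.from_quat(d["s"]["ee_rot"]).as_matrix();z=M[:,2];P=d["s"]["position"]
im=d["img"];
h=cv2.cvtColor(im,cv2.COLOR_RGB2HSV);col=[(y,h[y,320].tolist()) for y in range(230,252,2)];print(col)
hd=z[:2]/np.linalg.norm(z[:2])
for back in(19,22,25):
    c=P-back*z
    for zb in(0,5,10):
        e=np.r_[c[:2]-16.5*hd,zb]; print(back,zb,wproj(d,e)[0].round(1), "tip",wproj(d,np.r_[c[:2],zb+54])[0].round(1))
E
```

```text
[(230, [12, 143, 107]), (232, [12, 146, 103]), (234, [12, 148, 102]), (236, [12, 141, 101]), (238, [14, 64, 132]), (240, [28, 17, 194]), (242, [30, 16, 212]), (244, [30, 17, 212]), (246, [30, 16, 211]), (248, [30, 16, 210]), (250, [30, 16, 210])]
19 0 [317.  228.7] tip [316.5 375.5]
19 5 [317.  239.7] tip [316.5 388.5]
19 10 [316.9 251. ] tip [316.5 401.6]
22 0 [317.  225.9] tip [316.5 374.5]
22 5 [317.  236.9] tip [316.5 387.7]
22 10 [316.9 248.4] tip [316.4 401.1]
25 0 [317. 223.] tip [316.5 373.6]
25 5 [316.9 234.1] tip [316.5 387. ]
25 10 [316.9 245.7] tip [316.4 400.5]
```

servo_tool(turn=[[0,0,0],[0,0,0],[0,0,0],[0,0,0],[0,0,0]], dp=[[0,0,-0.002],[0,0,-0.002],[0,0,-0.001],[0,0,-0.001],[0,0,-0.001]], fingers=[0.02,0.02,0.02,0.02,0.02])

```text
clock: 10.0
position: [484.1, -83.6, 20.9]
ee_rot: [-0.235, 0.899, 0.091, 0.358]
contact_force: [-4.1, -2.4, 8.5]
gripper_width: 31.0
```

servo_tool(turn=[[0,0,0],[0,0,0],[0,0,0],[0,0,0],[0,0,0]], dp=[[0,0,0],[0,0,0],[0,0,0],[0,0,0],[0,0,0]], fingers=[0.034,0.04,0.05,0.06,0.07])

```text
clock: 10.62
position: [484.2, -83.5, 20.6]
ee_rot: [-0.235, 0.899, 0.091, 0.358]
contact_force: [0.5, 0.1, 0.3]
gripper_width: 70.0
```

servo_tool(turn=[[0,0,0],[0,0,0],[0,0,0],[0,0,0],[0,0,0]], dp=[[-0.012,-0.007,0.015],[-0.024,-0.014,0.03],[-0.024,-0.014,0.03],[-0.024,-0.014,0.03],[0,0,0.02]], fingers=[0.08,0.085,0.085,0.085,0.085])

```text
clock: 11.25
position: [396.4, -133.4, 146.6]
ee_rot: [-0.234, 0.9, 0.093, 0.356]
contact_force: [1.5, 0.1, -0.1]
gripper_width: 85.0
```

```bash
python3 - <<'E'
from h import *
d=wrist();s=d["s"];print(s['clock'],s['position'],s['contact_force'],s['joints'].round(3),R.from_quat(s['ee_rot']).as_matrix().round(3).tolist())
S=get_image("scene")
a=cv2.resize(S["img"][100:400,210:400,::-1],(380,600),interpolation=cv2.INTER_CUBIC)
b=cv2.resize(d["img"][:,100:540,::-1],(420,458));b=np.vstack([b,np.zeros((142,420,3),np.uint8)])
cv2.imwrite("pics/p2.png",np.hstack([a,b]))
for n in("green","magenta"):
    q=blobs(d["img"],n,(200,20,240,330));print(n,q and (q[0].round(1),q[1]),q and wonz(d,q[0],66 if n=="green" else 74).round(1))
E
```

```text
11.25 [ 396.41644892 -133.36715026  146.61814152] [ 1.45940387  0.12536301 -0.05120922] [-0.542  0.087 -0.552 -0.999 -0.785  0.167] [[-0.637, -0.487, 0.597], [-0.355, 0.873, 0.334], [-0.684, 0.001, -0.729]]
green (array([319.2, 245. ]), array([308, 229,  23,  38, 651], dtype=int32)) [472.7 -89.5  66. ]
magenta (array([386.4, 340.8]), array([380, 334,  13,  16, 163], dtype=int32)) [649.1 115.1  74. ]
```

View pics/p2.png

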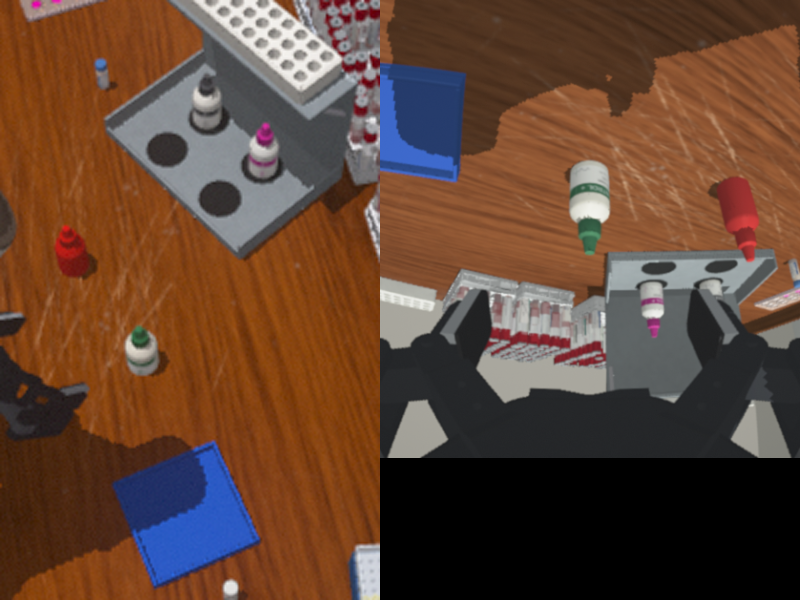

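servo_tool(turn=[[0,0,0.05],[0,0,0.05],[0,0,0.05],[-0.03,0.04,0],[-0.03,0.04,0]], dp=[[0.03,0.031,0.01],[0.04,0.042,0],[0.045,0.048,0],[0.045,0.048,0],[0.032,0.031,0]], fingers=[0.085,0.085,0.085,0.085,0.085])

```text
clock: 11.98
position: [587.4, 63.8, 152.9]
ee_rot: [-0.305, 0.897, 0.103, 0.302]
contact_force: [-0.9, -2.5, -0.7]
gripper_width: 84.9
```

```bash
cat >> h.py <<'E'
def th(s):
    M=R.from_quat(s['ee_rot']).as_matrix();z=M[:,2];return "z %s tilt %.1f head %.1f yaxis %.1f ydz %.3f"%(z.round(3),np.degrees(np.arccos(-z[2])),np.degrees(np.arctan2(z[1],z[0])),np.degrees(np.arctan2(M[1,1],M[0,1])),M[2,1])
E
python3 - <<'E'
from h import *
d=wrist();s=d["s"];print(s['clock'],s['position'],s['joints'].round(3),th(s))
b=blobs(d["img"],"magenta",(200,20,240,400));print(b[0],b[1],wonz(d,b[0],74))
S=get_image("scene")
for n,roi in(("pads",0),):
    h=S["img"].max(2);m=((h<62)).astype(np.uint8);m[:100]=0;m[235:]=0;m[:,:255]=0;m[:,395:]=0
    k,l,st,c=cv2.connectedComponentsWithStats(m)
    for i in range(1,k):
        if st[i,4]>80:print(st[i],c[i],onz(S,c[i],8))
E
```

```text
11.975 [587.42256146  63.81505519 152.91708406] [ 0.183  0.243 -0.356 -0.66  -0.466 -0.577] z [ 0.479  0.369 -0.797] tilt 37.2 head 37.6 yaxis 127.6 ydz 0.001
[321.33333333 259.84126984] [309 243  25  39 693] [651.40419345 116.74418112  74.        ]
[ 269  141   83   68 1735] [307.81152738 175.77060519] [583.13810907 149.54324038   8.        ]
```

servo_tool(turn=[[0,0,0],[0,0,0],[0,0,0],[0,0,0],[0,0,0]], dp=[[0.018,0.015,-0.031],[0.018,0.015,-0.031],[0.018,0.015,-0.031],[0.01,0.008,-0.017],[0,0,0]], fingers=[0.075,0.07,0.07,0.07,0.07])

```text
clock: 12.7
position: [649.2, 121.1, 31.2]
ee_rot: [-0.309, 0.897, 0.105, 0.297]
contact_force: [-0.7, 0.2, -0.6]
gripper_width: 69.6
```

```bash
python3 - <<'E'
from h import *
d=wrist();s=d["s"];print(s['clock'],s['position'],s['joints'].round(3),th(s),s['contact_force'])
b=blobs(d["img"],"magenta",(200,20,240,440));print(b[0],b[1],wonz(d,b[0],74))
E
```

```text
12.7 [649.24345073 121.13260748  31.21783685] [ 0.218  0.52  -0.241 -0.893 -0.343 -0.343] z [ 0.467  0.372 -0.802] tilt 36.7 head 38.5 yaxis 128.1 ydz 0.005 [-0.70815778  0.21640546 -0.6082162 ]
[304.6233604  392.77389132] [ 281  375   47   39 1601] [635.40150151 105.21450883  74.        ]
```

servo_tool(turn=[[0,0,0],[0,0,0],[0,0,0],[0,0,0],[0,0,0]], dp=[[0.006,0.001,-0.001],[0.005,0.001,0],[0,0,0],[0,0,0],[0,0,0]], fingers=[0.07,0.07,0.06,0.05,0.045])

```text
clock: 13.38
position: [660.9, 121.9, 34.5]
ee_rot: [-0.309, 0.897, 0.104, 0.299]
contact_force: [-0.0, 1.2, -0.4]
gripper_width: 45.0
```

```bash
python3 - <<'E'
from h import *
d=wrist();s=d["s"];print(s['clock'],s['position'],s['joints'].round(3),th(s),s['contact_force'])
b=blobs(d["img"],"magenta",(200,20,240,440));print(b[0],b[1])
cv2.imwrite("pics/w5.png",d["img"][:,:,::-1])
for b in((650.5,115.8),):
    for z in(20,50,62):print(z,wproj(d,np.array([*b,z]))[0])
im=cv2.cvtColor(d["img"],cv2.COLOR_RGB2HSV)
for y in(300,340,360):
    w=np.where((im[y,220:420,1]<45)&(im[y,220:420,2]>150))[0]+220;print(y,w.min() if len(w) else 0,w.max() if len(w) else 0)
E
```

```text
13.375 [660.87402186 121.85462847  34.49758079] [ 0.22   0.527 -0.22  -0.873 -0.346 -0.366] z [ 0.472  0.372 -0.799] tilt 36.9 head 38.2 yaxis 128.1 ydz 0.002 [-0.03615357  1.22222113 -0.36325799]
[320.88713219 383.79666227] [ 296  359   50   55 2277]
20 [320.22901745 264.71244988]
50 [320.54730212 329.74132742]
62 [320.68198514 358.97876574]
300 0 0
340 281 361
360 298 344
```

servo_tool(turn=[[0,0,0],[0,0,0],[0,0,0],[0,0,0],[0,0,0]], dp=[[-0.001,0,-0.006],[0,0,-0.002],[0,0,0],[0,0,0],[0,0,0]], fingers=[0.045,0.045,0.03,0.02,0.02])

```text
clock: 14.05
position: [659.7, 121.8, 26.0]
ee_rot: [-0.309, 0.897, 0.104, 0.299]
contact_force: [-0.0, 0.1, 0.7]
gripper_width: 31.1
```

servo_tool(turn=[[0,0,0],[0,0,0],[0,0,0],[0,0,0],[0,0,0]], dp=[[0,0,0.008],[0,0,0.012],[0,0,0.015],[0,0,0],[0,0,0]], fingers=[0.02,0.02,0.02,0.02,0.02])

```text
clock: 14.68
position: [658.8, 122.0, 62.1]
ee_rot: [-0.309, 0.897, 0.105, 0.298]
contact_force: [0.2, -0.8, -1.5]
gripper_width: 31.2
```

```bash
python3 - <<'E'
from h import *
d=wrist();s=d["s"];print(s['clock'],s['position'],s['joints'].round(3),th(s),s['contact_force'],s['gripper_width'])
cv2.imwrite("pics/w6.png",d["img"][:,:,::-1])
# empty rear pad in wrist picture -> pad centres
h=d["img"].max(2);m=(h<62).astype(np.uint8);m[330:]=0
k,l,st,c=cv2.connectedComponentsWithStats(m)
for i in range(1,k):
    if 150<st[i,4]<20000:print(st[i],c[i].round(1),wonz(d,c[i],8).round(1))
E
```

```text
14.675 [658.81174739 121.97502763  62.13578334] [ 0.241  0.48  -0.232 -0.785 -0.36  -0.474] z [ 0.47   0.372 -0.8  ] tilt 36.9 head 38.3 yaxis 128.1 ydz 0.003 [ 0.18029829 -0.77962386 -1.53790094] 31.156494446973493
[  283    35   125   106 10415] [345.   87.9] [594.3  85.5   8. ]
[ 493   90   89   80 4833] [539.  129.2] [548.7 164.3   8. ]
[ 273  170   96   65 4831] [320.5 201.9] [651.1 118.5   8. ]
[ 441  194   77   53 1003] [469.4 214.8] [607.6 188.6   8. ]
[269 292  10  38 194] [274.6 315.6] [778.9 172.6   8. ]
[360 293  10  37 183] [363.1 315.9] [735.8 229.3   8. ]
[238 303  22  27 317] [249.1 317.2] [795.4 158.1   8. ]
[379 304  21  26 321] [388.7 317.2] [725.4 248.6   8. ]
```

servo_tool(turn=[[0,0,0],[0,0,0],[0,0,0],[0,0,0],[0,0,0]], dp=[[-0.02,-0.012,0.005],[-0.035,-0.02,0.01],[-0.037,-0.022,0.02],[-0.037,-0.022,0.035],[0,-0.02,0]], fingers=[0.02,0.02,0.02,0.02,0.02])

```text
clock: 15.35
position: [525.0, 24.4, 130.0]
ee_rot: [-0.31, 0.898, 0.105, 0.296]
contact_force: [0.5, 0.7, -1.5]
gripper_width: 30.9
```

servo_tool(turn=[[0,0,0],[0,0,0],[0,0,0],[0,0,0],[0,0,0]], dp=[[-0.005,-0.035,0],[-0.006,-0.05,0],[-0.006,-0.05,0],[-0.006,-0.05,0],[-0.006,-0.05,0]], fingers=[0.02,0.02,0.02,0.02,0.02])

```text
clock: 15.98
position: [494.3, -215.9, 130.1]
ee_rot: [-0.311, 0.897, 0.106, 0.297]
contact_force: [1.2, 0.0, -1.4]
gripper_width: 31.1
```

```bash
python3 - <<'E'
from h import *
d=wrist();s=d["s"];print(s['clock'],s['position'],s['joints'].round(3),th(s),s['contact_force'],s['gripper_width'])
b=blobs(d["img"],"blue",(0,0,640,330));
if b:
    r=cv2.minAreaRect(np.argwhere(b[2])[:,::-1].astype(np.float32));print(b[0],b[1]);c=cv2.approxPolyDP(max(cv2.findContours(b[2].astype(np.uint8),0,2)[0],key=len),12,True)[:,0];print([(x.tolist(),wonz(d,x,14).round(0)[:2].tolist()) for x in c])
E
```

```text
15.975 [ 494.31255356 -215.90291465  130.11688583] [-0.51   0.325 -0.258 -0.793 -0.891  0.092] z [ 0.466  0.374 -0.802] tilt 36.7 head 38.7 yaxis 128.4 ydz 0.005 [ 1.21458083  0.03968715 -1.39397129] 31.09613460273525
[274.32858898  82.31780326] [  163     0   238   183 29298]
[([201, 0], [456.0, -320.0]), ([163, 133], [548.0, -300.0]), ([311, 182], [527.0, -195.0]), ([398, 51], [418.0, -220.0]), ([297, 0], [429.0, -279.0])]
```

servo_tool(turn=[[0,0,0],[0,0,0],[0,0,0],[0,0,0],[0,0,0]], dp=[[-0.001,-0.02,-0.01],[-0.001,-0.017,-0.02],[0,0,-0.03],[0,0,-0.025],[0,0,-0.01]], fingers=[0.02,0.02,0.02,0.02,0.02])

```text
clock: 16.65
position: [491.8, -264.3, 30.2]
ee_rot: [-0.307, 0.899, 0.101, 0.296]
contact_force: [0.2, 0.4, -0.9]
gripper_width: 31.2
```

servo_tool(turn=[[0,0,0],[0,0,0],[0,0,0],[0,0,0],[0,0,0]], dp=[[0,0,0],[0,0,0],[0,0,0],[0,0,0],[0,0,0]], fingers=[0.02,0.02,0.02,0.02,0.02])

```text
clock: 17.27
position: [493.1, -264.6, 32.6]
ee_rot: [-0.308, 0.898, 0.099, 0.297]
contact_force: [0.5, 0.2, -0.4]
gripper_width: 31.2
```

servo_tool(turn=[[0,0,0],[0,0,0],[0,0,0],[0,0,0],[0,0,0]], dp=[[0,0.01,-0.003],[0,0,-0.003],[0,0,-0.002],[0,0,-0.002],[0,0,-0.002]], fingers=[0.02,0.02,0.02,0.02,0.02])

```text
clock: 17.9
position: [493.3, -253.6, 21.8]
ee_rot: [-0.309, 0.898, 0.1, 0.298]
contact_force: [-7.1, -1.1, 19.4]
gripper_width: 31.2
```

Contact at the expected height, so I'll release and retreat.

servo_tool(turn=[[0,0,0],[0,0,0],[0,0,0],[0,0,0],[0,0,0]], dp=[[0,0,0],[0,0,0],[0,0,0],[0,0,0],[0,0,0]], fingers=[0.034,0.04,0.05,0.06,0.065])

```text
clock: 18.52
position: [493.5, -254.1, 21.7]
ee_rot: [-0.309, 0.898, 0.099, 0.298]
contact_force: [-0.7, 0.1, 0.1]
gripper_width: 64.8
```

servo_tool(turn=[[0,0,0],[0,0,0],[0,0,0],[0,0,0],[0,0,0]], dp=[[-0.01,-0.008,0.017],[-0.018,-0.014,0.031],[-0.018,-0.014,0.031],[-0.018,-0.014,0.031],[0,0.02,0.02]], fingers=[0.07,0.07,0.07,0.07,0.07])

```text
clock: 19.15
position: [424.1, -287.8, 157.8]
ee_rot: [-0.308, 0.899, 0.098, 0.296]
contact_force: [-0.0, 0.1, -0.0]
gripper_width: 70.0
```

```bash
python3 - <<'E'
from h import *
d=wrist();s=d["s"];print(s['clock'],s['position'],th(s),s['contact_force'])
b=blobs(d["img"],"magenta",(150,20,340,400));print(b and (b[0],b[1],wonz(d,b[0],70)))
b=blobs(d["img"],"green",(150,20,490,330));print(b and (b[0],b[1],wonz(d,b[0],66)))
cv2.imwrite("pics/w7.png",d["img"][:,:,::-1])
E
```

```text
19.15 [ 424.10026752 -287.82208777  157.82920403] z [ 0.472  0.36  -0.805] tilt 36.4 head 37.3 yaxis 127.8 ydz -0.006 [-0.02849714  0.14426928 -0.03968172]
(array([298.30372493, 237.77507163]), array([287, 221,  25,  39, 698], dtype=int32), array([ 484.38868619, -258.96005809,   70.        ]))
(array([449.11202186, 294.85245902]), array([440, 283,  18,  29, 366], dtype=int32), array([473.15520827, -89.29157309,  66.        ]))
```

View pics/w7.png

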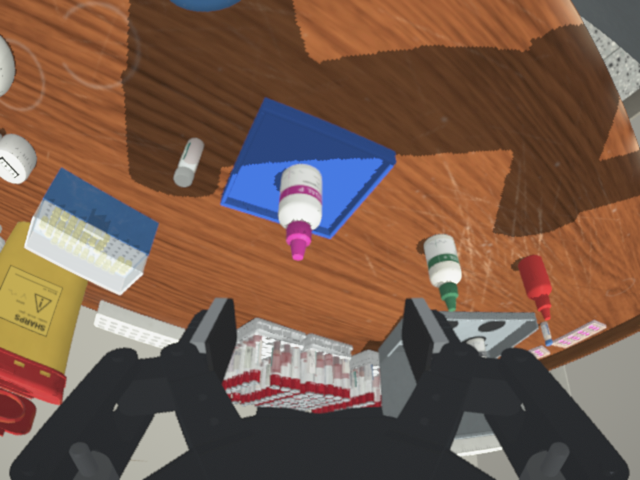

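servo_tool(turn=[[0,0,0.005],[0,0,0.005],[0,0,0],[0,0,0],[0,0,0]], dp=[[-0.001,0.035,0],[-0.001,0.05,-0.01],[-0.001,0.045,-0.012],[0,0.02,-0.01],[0,0,0]], fingers=[0.07,0.07,0.07,0.07,0.07])

```text
clock: 19.82
position: [419.4, -134.3, 133.9]
ee_rot: [-0.315, 0.896, 0.095, 0.3]
contact_force: [0.9, 0.1, -0.1]
gripper_width: 70.1
```

```bash
python3 - <<'E'
from h import *
d=wrist();s=d["s"];print(s['clock'],s['position'],th(s),s['joints'].round(2))
b=blobs(d["img"],"green",(150,20,490,400));P=wonz(d,b[0],66);print(b and (b[0],b[1],P))
z=R.from_quat(s['ee_rot']).as_matrix()[:,2];print((np.r_[P[:2],0]+19.5*z*[1,1,0]+[0,0,20]-s['position']).round(1))
E
```

```text
19.825 [ 419.43974752 -134.25360251  133.9366284 ] z [ 0.477  0.358 -0.803] tilt 36.6 head 36.9 yaxis 128.4 ydz -0.020 [-0.42  0.15 -0.49 -0.84 -0.78  0.09]
(array([322.24830393, 263.88466757]), array([311, 246,  24,  41, 737], dtype=int32), array([472.58428316, -89.51288972,  66.        ]))
[  62.4   51.7 -113.9]
```

servo_tool(turn=[[0.016,0.012,0],[0,0,0],[0,0,0],[0,0,0],[0,0,0]], dp=[[0.014,0.012,-0.025],[0.019,0.016,-0.035],[0.017,0.014,-0.031],[0.01,0.008,-0.015],[0,0,0]], fingers=[0.07,0.07,0.07,0.07,0.06])

```text
clock: 20.5
position: [486.1, -92.0, 29.7]
ee_rot: [-0.312, 0.896, 0.097, 0.301]
contact_force: [0.8, 0.2, 0.1]
gripper_width: 60.4
```

```bash
python3 - <<'E'
from h import *
d=wrist();s=d["s"];print(s['clock'],s['position'],th(s),s['contact_force'])
P=np.array([472.6,-89.5,0])
z=R.from_quat(s['ee_rot']).as_matrix()[:,2];print((P+19.5*z*[1,1,0]+[0,0,20]-s['position']).round(1))
E
```

```text
20.5 [486.11810222 -92.0307253   29.69622496] z [ 0.478  0.361 -0.8  ] tilt 36.8 head 37.1 yaxis 128.1 ydz -0.014 [0.76577332 0.19083655 0.06809438]
[-4.2  9.6 -9.7]
```

servo_tool(turn=[[0,0,0],[0.008,0.006,0],[0,0,0],[0,0,0],[0,0,0]], dp=[[-0.004,0.01,0],[0,0,-0.005],[0,0,-0.004],[0,0,0],[0,0,0]], fingers=[0.06,0.06,0.05,0.045,0.045])

```text
clock: 21.18
position: [482.2, -83.7, 23.7]
ee_rot: [-0.311, 0.896, 0.099, 0.301]
contact_force: [0.3, -0.4, -1.0]
gripper_width: 44.9
```

```bash
python3 - <<'E'
from h import *
d=wrist();s=d["s"];print(s['clock'],s['position'],th(s),s['contact_force'])
P=np.array([472.6,-89.5,0])
z=R.from_quat(s['ee_rot']).as_matrix()[:,2];print((P+19.5*z*[1,1,0]+[0,0,20]-s['position']).round(1))
for h in(5,30,50):print(wproj(d,P+[0,0,h])[0].round(1))
im=cv2.cvtColor(d["img"],cv2.COLOR_RGB2HSV)
for y in(270,290,340):
    w=np.where((im[y,220:420,1]<45)&(im[y,220:420,2]>150))[0]+220;print(y,w.min() if len(w) else 0,w.max() if len(w) else 0)
E
```

```text
21.175 [482.199329   -83.67928242  23.73565121] z [ 0.479  0.365 -0.799] tilt 37.0 head 37.4 yaxis 128.1 ydz -0.010 [ 0.30367562 -0.35063401 -1.02500758]
[-0.3  1.3 -3.7]
[320.1 257.5]
[319.6 309.3]
[319.1 356.6]
270 281 358
290 280 359
340 240 398
```

servo_tool(turn=[[0,0,0],[0,0,0],[0,0,0],[0,0,0],[0,0,0]], dp=[[0,0.001,-0.002],[0,0,0],[0,0,0],[0,0,0],[0,0,0]], fingers=[0.045,0.03,0.02,0.02,0.02])

```text
clock: 21.85
position: [482.3, -82.6, 21.9]
ee_rot: [-0.311, 0.896, 0.099, 0.302]
contact_force: [-0.8, -0.2, -0.1]
gripper_width: 31.0
```

```bash
python3 - <<'E'
from h import *
s=read_state();print(s['clock'],s['position'],th(s),s['contact_force'],s['gripper_width'])
E
```

```text
21.85 [482.29050264 -82.55209653  21.8851337 ] z [ 0.479  0.365 -0.798] tilt 37.0 head 37.4 yaxis 128.1 ydz -0.010 [-0.81157779 -0.16696884 -0.0524691 ] 30.95801107343656
```

servo_tool(turn=[[0,0,0],[0,0,0],[0,0,0],[0,0,0],[0,0,0]], dp=[[0,0,0.012],[0,0,0.025],[0,0,0.025],[0,0,0.012],[0,0,0]], fingers=[0.02,0.02,0.02,0.02,0.02])

```text
clock: 22.48
position: [481.3, -82.3, 96.8]
ee_rot: [-0.31, 0.896, 0.1, 0.301]
contact_force: [-0.4, -0.5, -1.0]
gripper_width: 31.0
```

```bash
python3 - <<'E'
from h import *
s=read_state();print(s['clock'],s['position'],th(s),s['contact_force'],s['gripper_width'])
E
```

```text
22.475 [481.3019842  -82.27788498  96.82522403] z [ 0.477  0.366 -0.799] tilt 36.9 head 37.5 yaxis 128.1 ydz -0.007 [-0.41303987 -0.54357792 -0.95212489] 30.986282524213443
```

servo_tool(turn=[[0,0,0],[0,0,0],[0,0,0],[0,0,0],[0,0,0]], dp=[[0.015,0.022,0],[0.03,0.043,0],[0.03,0.043,0],[0.027,0.038,-0.005],[0.012,0.016,-0.005]], fingers=[0.02,0.02,0.02,0.02,0.02])

```text
clock: 23.1
position: [596.6, 82.8, 82.4]
ee_rot: [-0.307, 0.898, 0.1, 0.298]
contact_force: [-0.5, -0.3, -0.3]
gripper_width: 30.8
```

servo_tool(turn=[[0,0,0],[0,0,0],[0,0,0],[0,0,0],[0,0,0]], dp=[[0,0,-0.01],[0,0,-0.01],[0,0,0],[0,0,0],[0,0,0]], fingers=[0.02,0.02,0.02,0.02,0.02])

```text
clock: 23.72
position: [595.1, 84.7, 56.7]
ee_rot: [-0.308, 0.899, 0.101, 0.294]
contact_force: [0.1, 0.3, 0.1]
gripper_width: 30.9
```

```bash
cat > pd.py <<'E'
from h import *
d=wrist();s=d["s"];print(s['clock'],s['position'],th(s),s['contact_force'],s['gripper_width'],s['joints'].round(2))
m=(d["img"].max(2)<62).astype(np.uint8);m[330:]=0
k,l,st,c=cv2.connectedComponentsWithStats(m)
for i in range(1,k):
    if 800<st[i,4]<25000:print(st[i],c[i].round(1),wonz(d,c[i],8).round(1))
print("go",(np.array([660.1,125.3,29.9])-s['position']).round(1))
E
python3 pd.py
```

```text
23.725 [595.06765949  84.74107897  56.70859197] z [ 0.467  0.363 -0.806] tilt 36.3 head 37.9 yaxis 127.9 ydz -0.000 [0.09071991 0.29860092 0.08639435] 30.94715617891263 [ 0.17  0.41 -0.35 -0.9  -0.37 -0.3 ]
[ 273  192   93   53 3638] [319.  217.8] [592.2  83.9   8. ]
[ 439  214   75   49 1964] [480. 237.] [547.9 166.3   8. ]
go [ 65.   40.6 -26.8]
```

servo_tool(turn=[[0,0,0],[0,0,0],[0,0,0],[0,0,0],[0,0,0]], dp=[[0.015,0.01,0.002],[0.02,0.012,0.001],[0.02,0.012,0],[0.01,0.006,0],[0,0,0]], fingers=[0.02,0.02,0.02,0.02,0.02])

```text
clock: 24.4
position: [661.7, 125.2, 62.0]
ee_rot: [-0.308, 0.899, 0.101, 0.296]
contact_force: [-0.3, 1.0, -0.9]
gripper_width: 30.9
```

```bash
python3 pd.py
```

```text
24.4 [661.74287961 125.15485816  62.01341334] z [ 0.47   0.363 -0.805] tilt 36.4 head 37.7 yaxis 127.8 ydz -0.001 [-0.2995669   0.97664401 -0.86474445] 30.855967321506412 [ 0.26  0.48 -0.23 -0.75 -0.35 -0.52]
[  280    24   127   109 10876] [343.   78.6] [594.3  85.5   8. ]
[ 495   81   89   83 4532] [543.2 120.7] [547.6 164.6   8. ]
[ 271  164   97   67 5083] [319.4 196.6] [651.1 118.4   8. ]
[441 189  80  54 977] [470.  211.8] [608.8 189.1   8. ]
go [ -1.6   0.1 -32.1]
```

servo_tool(turn=[[-0.001,-0.013,0],[0,0,0],[0,0,0],[0,0,0],[0,0,0]], dp=[[-0.001,0,-0.008],[0,0,-0.009],[0,0,-0.005],[0,0,-0.002],[0,0,0]], fingers=[0.02,0.02,0.02,0.02,0.02])

```text
clock: 25.08
position: [657.8, 122.7, 37.8]
ee_rot: [-0.307, 0.897, 0.098, 0.301]
contact_force: [0.5, 0.0, 0.2]
gripper_width: 31.1
```

```bash
python3 pd.py
```

```text
25.075 [657.82046525 122.66090067  37.80465755] z [ 0.48   0.361 -0.799] tilt 36.9 head 37.0 yaxis 127.7 ydz -0.009 [0.54714315 0.04698028 0.15138693] 31.076530389054472 [ 0.23  0.52 -0.24 -0.86 -0.32 -0.39]
[  273    66   145   116 13121] [345.1 124. ] [594.   85.2   8. ]
[ 514  126   94   82 2552] [573.1 160.1] [542.5 165.3   8. ]
[ 267  211  104   51 2738] [318.7 231.1] [645.  113.6   8. ]
go [ 2.3  2.6 -7.9]
```

servo_tool(turn=[[0,0,0],[0,0,0],[0,0,0],[0,0,0],[0,0,0]], dp=[[0.003,0.003,0],[0,0,-0.002],[0,0,0],[0,0,0],[0,0,0]], fingers=[0.02,0.02,0.02,0.02,0.02])

```text
clock: 25.75
position: [661.4, 126.4, 36.5]
ee_rot: [-0.308, 0.897, 0.098, 0.302]
contact_force: [0.1, -0.2, -0.3]
gripper_width: 30.7
```

```bash
cat >> pd.py <<'E'
# pad ellipse from visible rim: fit circle of radius 24 on the plane z=8 to the front rim points
for i in range(1,k):
    x,y,w,h,a=st[i]
    if a>1500 and abs(c[i][0]-320)<30 and y>150:
        pts=[]
        for u in range(x+3,x+w-3,3):
            v=np.where(l[:,u]==i)[0]
            if len(v):pts.append(wonz(d,(u,v[0]-.5),8)[:2])
        pts=np.array(pts);r=least_squares(lambda q:np.hypot(*(pts-q).T)-24,[650,118],loss="soft_l1");print("rear pad centre",r.x.round(1),"rms",np.sqrt(np.mean(r.fun**2)).round(2))
        im=cv2.cvtColor(d["img"],cv2.COLOR_RGB2HSV).astype(int)
        wh=((im[...,1]<60)&(im[...,2]>110)).astype(np.uint8);wh[:150]=0;wh[345:]=0;wh[:,:250]=0;wh[:,390:]=0
        kk,ll,ss,_=cv2.connectedComponentsWithStats(wh);j=1+np.argmax(ss[1:,4]);print("body",ss[j])
        bp=np.array([wonz(d,(u,np.where(ll[:,u]==j)[0][0]-.5),8+29.9*0+max(0,s['position'][2]-29.9))[:2] for u in range(ss[j][0]+6,ss[j][0]+ss[j][2]-6,2) if (ll[:,u]==j).any() and abs(u-320)<28])
        r=least_squares(lambda q:np.hypot(*(bp-q).T)-16,[650,118],loss="soft_l1");print("bottle base centre",r.x.round(1),"rms",np.sqrt(np.mean(r.fun**2)).round(2))
cv2.imwrite("pics/pd.png",d["img"][:,:,::-1])
E
python3 pd.py
```

```text
25.75 [661.42591538 126.40212389  36.54055793] z [ 0.481  0.362 -0.799] tilt 37.0 head 37.0 yaxis 127.7 ydz -0.010 [ 0.07379696 -0.15574292 -0.25201073] 30.65616544620344 [ 0.24  0.52 -0.23 -0.85 -0.32 -0.4 ]
[  270    53   149   122 14338] [344.  113.6] [594.   85.2   8. ]
[ 518  117   96   86 1920] [582.1 149.3] [540.4 164.6   8. ]
[ 264  205  107   55 3364] [316.3 227.6] [646.1 114.    8. ]
go [-1.3 -1.1 -6.6]
rear pad centre [653.1 119.9] rms 0.19
body [ 278  236   83   66 4156]
bottle base centre [655.5 123.1] rms 0.19
```

servo_tool(turn=[[0,0,0],[0,0,0],[0,0,0],[0,0,0],[0,0,0]], dp=[[-0.002,-0.002,-0.002],[0,0,-0.002],[0,0,-0.001],[0,0,-0.001],[0,0,0]], fingers=[0.02,0.02,0.02,0.02,0.02])

```text
clock: 26.42
position: [659.2, 124.0, 30.0]
ee_rot: [-0.308, 0.897, 0.098, 0.302]
contact_force: [-0.1, -0.6, -0.6]
gripper_width: 31.0
```

```bash
python3 pd.py | grep -v '^\['
```

```text
26.425 [659.22920883 124.00943311  29.99804589] z [ 0.481  0.362 -0.799] tilt 37.0 head 36.9 yaxis 127.7 ydz -0.010 [-0.0671229  -0.60217554 -0.57050542] 31.025252355792816 [ 0.23  0.53 -0.23 -0.88 -0.32 -0.36]
go [ 0.9  1.3 -0.1]
rear pad centre [653.2 120. ] rms 0.14
body [ 278  236   83   65 4121]
bottle base centre [653.4 120.8] rms 0.2
```

servo_tool(turn=[[0,0,0],[0,0,0],[0,0,0],[0,0,0],[0,0,0]], dp=[[0,0,-0.001],[0,0,-0.001],[0,0,-0.001],[0,0,0],[0,0,0]], fingers=[0.02,0.02,0.02,0.02,0.02])

```text
clock: 27.1
position: [660.2, 124.3, 30.0]
ee_rot: [-0.308, 0.896, 0.098, 0.304]
contact_force: [-0.6, -0.2, 1.1]
gripper_width: 30.8
```

```bash
python3 pd.py | grep -v '^\['
```

```text
27.1 [660.16569906 124.34019703  30.00480257] z [ 0.484  0.363 -0.796] tilt 37.2 head 36.9 yaxis 127.7 ydz -0.011 [-0.60768691 -0.15924479  1.08461159] 30.755652445500676 [ 0.23  0.53 -0.23 -0.89 -0.32 -0.35]
go [-0.1  1.  -0.1]
rear pad centre [653.2 120.1] rms 0.14
body [ 278  236   83   66 4126]
bottle base centre [654.3 121.1] rms 0.2
```

servo_tool(turn=[[0,0,0],[0,0,0],[0,0,0],[0,0,0],[0,0,0]], dp=[[0,0,-0.002],[0,0,-0.002],[0,0,-0.001],[0,0,0],[0,0,0]], fingers=[0.02,0.02,0.02,0.02,0.02])

```text
clock: 27.78
position: [661.4, 124.8, 30.0]
ee_rot: [-0.309, 0.895, 0.099, 0.307]
contact_force: [-1.3, -0.5, 2.9]
gripper_width: 30.7
```

```bash
python3 pd.py | grep -v '^\['
```

```text
27.775 [661.41644229 124.7965471   30.04742717] z [ 0.488  0.366 -0.792] tilt 37.6 head 36.9 yaxis 127.8 ydz -0.013 [-1.26501181 -0.49634395  2.93434635] 30.71215344341737 [ 0.22  0.53 -0.22 -0.91 -0.32 -0.32]
go [-1.3  0.5 -0.1]
rear pad centre [653.2 120.1] rms 0.13
body [ 278  236   83   66 4131]
bottle base centre [655.6 121.5] rms 0.2
```

servo_tool(turn=[[-0.006,0.008,0],[0,0,0],[0,0,0],[0,0,0],[0,0,0]], dp=[[-0.002,-0.001,0],[0,0,0],[0,0,0],[0,0,0],[0,0,0]], fingers=[0.02,0.02,0.02,0.02,0.02])

```text
clock: 28.45
position: [659.7, 123.7, 30.0]
ee_rot: [-0.31, 0.896, 0.097, 0.302]
contact_force: [-1.7, -0.4, 2.2]
gripper_width: 30.6
```

```bash
python3 pd.py | grep -v '^\['
```

```text
28.45 [659.65325321 123.69793716  29.95246631] z [ 0.482  0.361 -0.799] tilt 37.0 head 36.8 yaxis 127.9 ydz -0.013 [-1.65790998 -0.44155133  2.19292444] 30.625448861904932 [ 0.23  0.53 -0.23 -0.88 -0.32 -0.36]
go [ 0.4  1.6 -0.1]
rear pad centre [653.2 120.1] rms 0.17
body [ 278  236   83   66 4125]
bottle base centre [653.8 120.4] rms 0.2
```

servo_tool(turn=[[0,0,0],[0,0,0],[0,0,0],[0,0,0],[0,0,0]], dp=[[0,0,0],[0,0,0],[0,0,0],[0,0,0],[0,0,0]], fingers=[0.034,0.04,0.05,0.06,0.06])

```text
clock: 29.12
position: [658.8, 123.6, 28.5]
ee_rot: [-0.31, 0.897, 0.097, 0.301]
contact_force: [-0.3, -0.0, -0.6]
gripper_width: 60.3
```

servo_tool(turn=[[0,0,0],[0,0,0],[0,0,0],[0,0,0],[0,0,0]], dp=[[-0.01,-0.0075,0.016],[-0.018,-0.014,0.03],[-0.018,-0.014,0.03],[-0.018,-0.014,0.03],[-0.02,-0.014,0.01]], fingers=[0.06,0.06,0.06,0.06,0.06])

```text
clock: 29.75
position: [572.7, 59.1, 146.0]
ee_rot: [-0.31, 0.897, 0.097, 0.3]
contact_force: [0.4, -0.5, 0.4]
gripper_width: 60.1
```

servo_tool(turn=[[0,0,0],[0,0,0],[0,0,0],[0,0,0],[0,0,0]], dp=[[-0.04,-0.025,0.01],[-0.04,-0.025,0.01],[-0.02,-0.01,0.01],[0,0,0],[0,0,0]], fingers=[0.06,0.06,0.06,0.06,0.06])

```text
clock: 30.38
position: [469.3, -2.8, 179.0]
ee_rot: [-0.31, 0.896, 0.096, 0.302]
contact_force: [-0.1, -0.8, 0.1]
gripper_width: 60.1
```

```bash
python3 - <<'E'
from h import *
d=wrist();s=d["s"];print(s['clock'],s['position'],s['contact_force'],th(s))
b=blobs(d["img"],"green",(150,100,340,300));print(b and (b[0],b[1],wonz(d,b[0],74)))
S=get_image("scene")
a=cv2.resize(S["img"][100:400,210:400,::-1],(380,600),interpolation=cv2.INTER_CUBIC)
y,x=map(int,b[0][::-1]);c=d["img"][max(0,y-120):y+80,x-100:x+110,::-1];b=cv2.resize(c,(420,400),interpolation=cv2.INTER_CUBIC);b=np.vstack([b,np.zeros((200,420,3),np.uint8)])
cv2.imwrite("pics/f.png",np.hstack([a,b]))
E
```

```text
30.375 [469.28830617  -2.84510915 179.04017943] [-0.11695257 -0.80884133  0.07475985] z [ 0.482  0.36  -0.799] tilt 37.0 head 36.8 yaxis 127.9 ydz -0.015
(array([304.47865854, 308.10670732]), array([297, 297,  17,  26, 328], dtype=int32), array([650.85341339, 118.09329436,  74.        ]))
```

View pics/f.png

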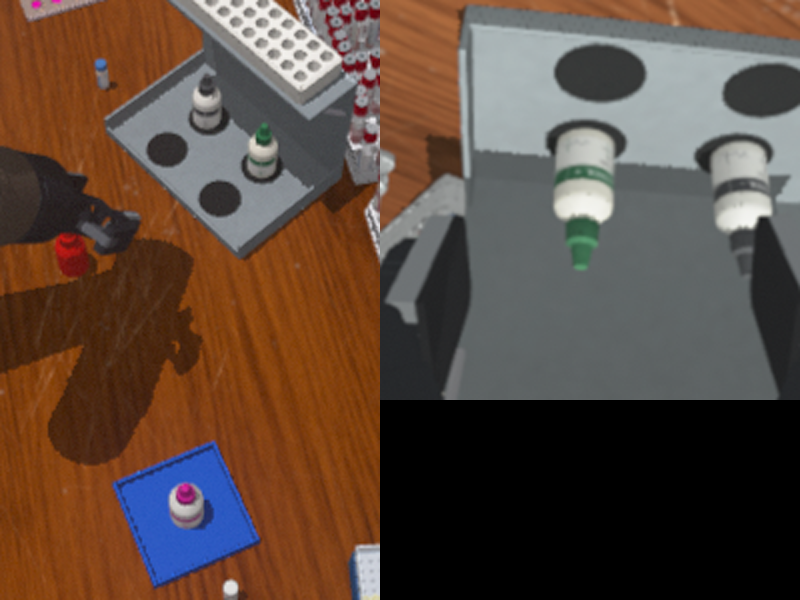

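```bash
python3 -c "
from bench import *
print(job_done())"
```

```text
the job is handed in; nothing more can be done
None
```

The job is done as asked and handed in with about 30 s on the robot's clock.

1. **Green bottle out:** I stood it on the desk clear of the shelf, at about (473, -89) mm.
2. **Magenta bottle to the tray:** I brought it out from under the board and stood it in the spill tray. It measured (484, -259) mm, against a tray centre of about (483, -260) mm.
3. **Green bottle back:** I set it on the rear right pad, where the magenta one had stood.

**Last checks:**
- **Centring:** The green cap measured (650.9, 118.1) mm. The pad centre, worked out from the visible front pads, is about (650.4, 118.3) mm.
- **Disagreement:** A separate fit to the rear pad's rim put the pad centre about 3 mm further back. The same kind of fit put the bottle's base within about 1 mm of that centre, so I take the difference as a bias of that method.
- **Final pictures:** Both bottles stand upright, and the dark-capped bottle, the two vials and the red look-alike appear where they started.
- **Contact:** The arm was clear of everything at hand-in. Forces read after each move peaked at about 19 N, when the magenta bottle touched the tray floor.

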